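# Tighten the laminating press crosswise

## Robot

A 6-joint arm with a two-finger parallel gripper is mounted at the origin on the work surface. World frame = base frame: x ahead of the robot, y to its left, z up, the work surface at z = 0. Lengths are in mm, angles in rad, forces in N, time in s.
With the tool pointing down it reaches from about 375 to 750 mm from the base axis. Payload 9 kg.
Tool frame: the origin (TCP) lies at the very end of the fingers, on their centre line; the grasp point (between the pads) lies 19 mm behind it; z points along the fingers, y is the line along which they close (so a half turn about z gives the same grasp; the last joint's range is limited). The gripper opens to 85 mm and grips with 20 to 120 N. Pads are 22 mm wide; open, the fingers measure 114 mm over their backs; the gripper's body (76 mm by 85 mm) begins 54 mm behind the grasp point. The pads swing forward as they close: fully open they stand 13 mm farther back than shut.
Start: joints at [0.892, 0.104, 0.097, 1.564, 0, 1.353], TCP at [266.808, 537.448, 231.331] pointing down, gripper open.
Joint ranges: [-2.99, 2.99], [-0.84, 1.86], [-1.1, 1.16], [-1.84, 2.11], [-1.51, 1.56], [-3.14, 3.14]. Speed limits (rad/s): [2.22, 2.22, 2.57, 3.14, 3.14, 3.14].

## Interface

Orientations are given as [roll, pitch, yaw] about the fixed x, y, z axes, in that order (R = Rz(yaw) Ry(pitch) Rx(roll)).
In Python, from station import env, get_image, job_done gives the robot as it stands. The module is installed in compiled form; this text tells all that it offers.
- The arm moves only by the shell command python3 -m handwheel 'ROWS' [OPENING]. ROWS is JSON, a list of rows, each an object with "linear": the shift along the tool's x, y, z in m, a list of three; "spin": the turn about the tool's z in rad. In form: [{"linear": [tx, ty, tz], "spin": spin}, ...]. A call has exactly 5 rows; each row is the pose to reach, as a shift and turn from the pose commanded when the call began, along the tool's axes at that moment; what a row does not reach only later rows make up. A row lasts 1/8 s, in which the tool goes at most 62.5 mm and 10.7 degrees, less where a joint would pass 70% of its speed; a pose out of reach is approached as far as the arm can. A call with a gripper value outside its range is refused whole. OPENING is the opening, from 0 (shut) to 1 (fully open), set as the call begins (- or left out, the last holds). The fingers move at their own pace and stop on an object; the grip force is fixed at half the most. Time passes only in rows, so rows that repeat a pose let the fingers close, or fill a call up. It gives the time, the measured TCP pose, the force, the opening and the grip force at its end, in the units of the state.
- env.sense(): the state, without advancing time (a new reading comes with each control period).
- get_image(name): name is "side" or "top" or "wrist"; returns a dict with "img" (400x640x3 uint8, red, green, blue), "mtx" (3x3 intrinsics, pixels), "rvec" (rotation vector, rad) and "tvec" (3), from world to camera coordinates, as OpenCV has them. Camera axes: x right, y down, z forward; pixel columns grow to the right and rows downward; lengths in mm; the calibration is good to about 2 mm. A picture is of the moment at which its call begins. There is no depth.
- job_done(): hands the job in; it is judged then, once.
The state is a dict: "clock": time; "joints": joint angles; "qvel": joint speeds; "effort": joint torques, N m; "tcp_pos": TCP position; "ee_rot": TCP orientation; "force": force on the tool from outside, world axes, zero at the start; "moment": the same for the moment, N m; "grip_width": finger opening in mm; "finger_force": force on a finger pad.
Only numpy, scipy, OpenCV 4.12 (cv2) and the standard library are available. Lean on these libraries where they do the work, as an engineer would, in place of code of your own. Each camera call takes 0.05 s, during which the arm holds its last target. There are 200 camera calls.

## Task

With the T-handle wrench from the stand, tighten the four nuts of the press crosswise in two rounds, in each round going from a nut to the one diagonally opposite before the other two: give every nut about an eighth of a turn clockwise the first time round, then bring each firmly up to its stop the second time, by feel and without forcing it past the stop. Then put the wrench back upright in its stand, and leave the other things on the table where they are.

Things in the scene. Friction and masses are not known exactly. Their poses are not given: they have to be found in the camera images.
- press: laminating press fixed to the table: grey base 200 x 200 x 25 mm, aluminium platen 160 x 160 mm with its top 61 mm above the table, strips of wood between. Origin: centre of the underside; x and y along its edges, z up. The four nuts stand on the platen at (+-55, +-55) mm, 110 mm apart along each side.
- nut1: square steel nut at the press's +x +y corner, 24 mm square, 16 mm tall, its top 5 mm tapering to 19 mm. Origin: centre of its underside, 65.5 mm above the table; flats parallel to its x and y; z up. It turns in place about z; clockwise seen from above (falling yaw) tightens. Travel and feel of all four nuts: see nut2 and nut3.
- nut2: same nut at the +x -y corner. Travel (each nut): at the start 1.2 to 1.5 rad (70 to 86 degrees) are left to its stop, different for each nut; its heading does not tell how much. An eighth of a turn (0.6 to 0.8 rad at the nut) never reaches the stop from the start.
- nut3: same nut at the -x -y corner, diagonally opposite nut1. Feel (each nut): it turns against a steady friction of about 0.2 N m and stays where it is left; the stop is hard and the moment climbs there within a few degrees of wrench turn. 0.4 to 0.7 N m on the wrench is firmly tight; from 1 N m (100 N of contact in all) the nut is being forced.
- nut4: same nut at the -x +y corner, diagonally opposite nut2
- wrench: T-handle socket wrench, 122 mm tall, 0.25 kg, upright. Origin: centre of the socket's lower rim; z up. Square socket along x and y: 35 mm outside, 27 mm inside (8 degrees of play each way on a nut), 14 mm deep; fully on, the socket's roof rests on the nut, its rim 14 mm below the nut's top. Shaft 12 mm thick. Wooden cross bar along x: 70 long, 14 thick (y), 24 tall, centred 110 mm above the origin; grip it across y, 60 N or more.
- washer1: round washer under nut1, 42 mm wide, 3 mm thick, on the same axis; origin: centre of its underside, z up. The nut pushes it down 1 mm per rad; it lies on the platen when the nut is at its stop.
- washer2: round washer under nut2, 42 mm wide, 3 mm thick, on the same axis; origin: centre of its underside, z up. The nut pushes it down 1 mm per rad; it lies on the platen when the nut is at its stop.
- washer3: round washer under nut3, 42 mm wide, 3 mm thick, on the same axis; origin: centre of its underside, z up. The nut pushes it down 1 mm per rad; it lies on the platen when the nut is at its stop.
- washer4: round washer under nut4, 42 mm wide, 3 mm thick, on the same axis; origin: centre of its underside, z up. The nut pushes it down 1 mm per rad; it lies on the platen when the nut is at its stop.
- stand: the wrench's stand, fixed: open-topped grey square box 55 mm wide, 30 mm tall, inside 45 mm square, its floor 5 mm above the table, on a 90 mm foot plate. Origin: centre of the underside; x and y along its sides. The wrench stands in it with its sides within 0.1 rad of parallel to the box's (any quarter turn fits).
- cup: paper cup, 78 mm wide, 85 mm tall (bystander)
- jar: glass jar with white lid, 70 mm wide, 75 mm tall (bystander)
- marker: thick black marker lying down, 130 mm long (bystander)
- blank: wooden stick 200 x 11 x 11 mm (bystander)
- spanner: small flat steel spanner 150 mm long, not for this job (bystander)
- tin: small tin 56 mm wide, 62 mm tall (bystander)
- brush: brush with wooden handle, 190 mm long, lying (bystander)

How it is judged (in metres and radians):
On the way, in this order (a step that is already met when the one before it is completed fails the run):
1. the wrench is lifted out of its stand (height (world z) of wrench above 0.035 m), for 0.1 s.
2. first round done: every nut has been turned past the first 0.45 rad of its travel (a turn of 0.15 to 0.45 rad from the start), none yet near its stop (z of each of washer1, washer2, washer3, washer4 in the frame of press below 0.06205 m), for 0.1 s.
3. second round done: every nut is within 0.06 rad of its stop (z of each of washer1, washer2, washer3, washer4 in the frame of press below 0.06106 m), for 0.1 s.
At the end, for the whole second after the job is handed in: All four nuts are within 0.06 rad (3.5 degrees) of their stops, and the wrench stands released and at rest in its stand: its socket within 11 mm of the stand's centre, its rim no more than 10 mm above the stand's underside, upright within 0.1 rad (all of step 3 and horizontal distance between wrench and stand below 0.011 m and z of wrench in the frame of stand below 0.01 m and angle between wrench's own z axis and vertical below 0.1 rad and linear speed of wrench below 0.02 m/s); the robot touches nothing.
It fails at once if out of cross order: two neighbouring nuts turned while the other two are not (first round: past the first 0.45 rad of travel; second round: to within 0.2 rad of the stop) ((z of each of washer1, washer2 in the frame of press below 0.06205 m and z of each of washer3, washer4 in the frame of press above 0.06205 m) or (z of each of washer2, washer3 in the frame of press below 0.06205 m and z of each of washer4, washer1 in the frame of press above 0.06205 m) or (z of each of washer3, washer4 in the frame of press below 0.06205 m and z of each of washer1, washer2 in the frame of press above 0.06205 m) or (z of each of washer4, washer1 in the frame of press below 0.06205 m and z of each of washer2, washer3 in the frame of press above 0.06205 m) or (z of each of washer1, washer2 in the frame of press below 0.0612 m and z of each of washer3, washer4 in the frame of press above 0.0612 m) or (z of each of washer2, washer3 in the frame of press below 0.0612 m and z of each of washer4, washer1 in the frame of press above 0.0612 m) or (z of each of washer3, washer4 in the frame of press below 0.0612 m and z of each of washer1, washer2 in the frame of press above 0.0612 m) or (z of each of washer4, washer1 in the frame of press below 0.0612 m and z of each of washer2, washer3 in the frame of press above 0.0612 m)).
It fails at once if a nut brought to within 0.2 rad of its stop before every nut has had its first turn (z of any of washer1, washer2, washer3, washer4 in the frame of press below 0.0612 m and z of any of washer1, washer2, washer3, washer4 in the frame of press above 0.06205 m).
It fails at once if a nut forced against its stop: at the stop, the wrench bears on it with over 100 N in all (about 1 N m) ((contact force between wrench and nut1 above 100 N and z of washer1 in the frame of press below 0.06104 m) or (contact force between wrench and nut2 above 100 N and z of washer2 in the frame of press below 0.06104 m) or (contact force between wrench and nut3 above 100 N and z of washer3 in the frame of press below 0.06104 m) or (contact force between wrench and nut4 above 100 N and z of washer4 in the frame of press below 0.06104 m)).
It fails at once if a nut turned with the fingers instead of the wrench (contact force between the fingers and nut1 above 1 N or contact force between the fingers and nut2 above 1 N or contact force between the fingers and nut3 above 1 N or contact force between the fingers and nut4 above 1 N).
It fails at once if a bystander moved by more than 30 mm (distance of any of cup, jar, marker, blank, spanner, tin, brush from where it was at the start of the episode above 0.03 m).
It also fails if it takes over 72 s, if anything falls off the work surface, if the arm or the gripper's body presses on something with over 40 N, if the wrist force passes 120 N, or if a joint passes its speed limit or range.

## Working session

There is one attempt and no reset: what is moved stays moved. The work goes in short steps, Python scripts to look and compute and a shell command to move; the robot and the scene stay as the last step left them, time stands still between calls to the robot, and variables do not carry over. Pictures are saved under pics/ and viewed, at most 10 in all, crops included, and the job is handed in when it is done.

```bash
mkdir -p pics
cat > h.py <<'E'
import numpy as np,cv2
from station import env,get_image,job_done
def snap(n,f):
    d=get_image(n); cv2.imwrite('pics/'+f+'.png',d['img'][:,:,::-1]); np.savez('pics/'+f+'.npz',**d); return d
def ray(d,uv,z):
    R=cv2.Rodrigues(np.array(d['rvec'],float))[0];t=np.array(d['tvec'],float).ravel()
    c=-R.T@t; uv=np.array(uv,float).reshape(-1,2)
    v=(R.T@np.linalg.inv(d['mtx'])@np.c_[uv,np.ones(len(uv))].T).T
    return c+v*((z-c[2])/v[:,2])[:,None]
E
python3 - <<'E'
from h import *
for n in('top','side'):
    d=snap(n,n+'0'); R=cv2.Rodrigues(np.array(d['rvec'],float))[0]; print(n,d['mtx'][0],-R.T@np.array(d['tvec']).ravel())
s=env.sense(); print(s)
E
```

```text
top [377.63951248   0.         318.82033354] [431.43750306 -45.93496261 871.09682262]
side [492.11027952   0.         318.97992804] [  207.62740186 -1149.52683335   894.6679028 ]
{'clock': 0.1, 'joints': array([ 8.92269649e-01,  1.04649446e-01,  9.65308599e-02,  1.56392041e+00,
       -2.61893090e-06,  1.35306509e+00]), 'qvel': array([-0.00204946,  0.00081491,  0.00160081, -0.00021115,  0.00052174,
        0.00144617]), 'effort': array([ 7.12834502e-03, -5.58207035e+01,  5.04720676e+01,  1.30436925e-02,
       -2.20509128e-04,  2.09628053e-05]), 'tcp_pos': array([266.60335812, 537.16437797, 230.58541999]), 'ee_rot': array([-3.14037875e+00, -2.65878779e-04,  2.68079705e+00]), 'force': array([ 0.23304568, -0.78568906, -0.42119557]), 'moment': array([ 0.01918109, -0.01029552,  0.04485255]), 'finger_force': 0.0, 'grip_width': 85.24757220609094}
```

View pics/top0.png

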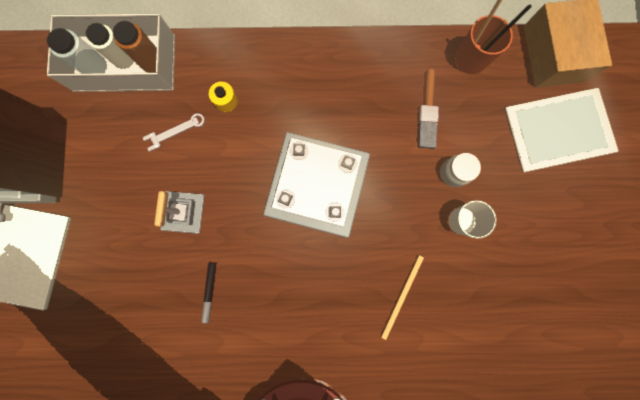

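View pics/side0.png

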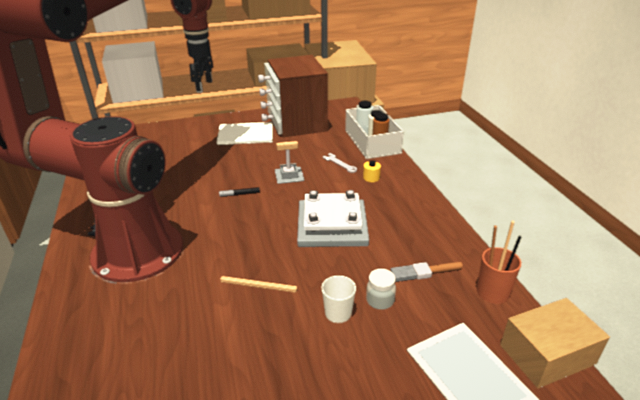

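The top view shows the wrench bar at (161,209), the stand at about (182,212) and the press at about (318,185), with nuts at (299,150), (348,163), (285,199) and (335,212). The side view shows the bar at (287,145) and the press at (333,215).

Run:
```python
from h import *
d=dict(np.load('pics/top0.npz')); im=d['img']; 
hsv=cv2.cvtColor(im,cv2.COLOR_RGB2HSV)
def big(m,roi):
    x0,y0,x1,y1=roi; mm=np.zeros_like(m); mm[y0:y1,x0:x1]=m[y0:y1,x0:x1]
    c=max(cv2.findContours(mm,0,2)[0],key=cv2.contourArea); return c
bar=big(cv2.inRange(hsv,(10,120,150),(25,255,255)),(145,180,175,235))
r=cv2.minAreaRect(bar); b=cv2.boxPoints(r); print('bar px',r); print('bar world z127',ray(d,b,127).round(1).tolist(),ray(d,r[0],127).round(1))
g=cv2.inRange(hsv,(0,0,90),(180,70,255))
pr=big(g,(255,125,380,245)); r=cv2.minAreaRect(pr); print('press',r); w=ray(d,cv2.boxPoints(r),25); print(w.round(1).tolist(),w.mean(0))
st=big(g,(150,180,215,240)); r=cv2.minAreaRect(st); print('stand',r); w=ray(d,cv2.boxPoints(r),3); print(w.round(1).tolist(),w.mean(0))
a=cv2.resize(im[125:245,255:380],None,fx=4.6,fy=4.6,interpolation=2)[:552,:500]
e=cv2.resize(im[175:245,140:215],None,fx=4,fy=4,interpolation=2)
o=np.zeros((560,800,3),np.uint8); o[:a.shape[0],:a.shape[1]]=a; o[:e.shape[0],500:500+e.shape[1]]=e[:, :300]
cv2.imwrite('pics/crop0.png',o[:,:,::-1])
```

```text
bar px ((159.33624267578125, 208.47817993164062), (8.1941499710083, 35.8824462890625), 7.594643592834473)
bar world z127 [[460.4, 279.8, 127.0], [530.8, 273.0, 127.0], [528.4, 256.8, 127.0], [458.1, 263.7, 127.0]] [[494.2 268.3 127. ]]
press ((316.3770751953125, 184.2263641357422), (88.55052185058594, 87.14495849609375), 14.470293045043945)
[[484.3, 79.4, 25.0], [677.8, 30.0, 25.0], [623.3, -165.7, 25.0], [432.4, -111.7, 25.0]] [554.43976983 -41.97545463  25.        ]
stand ((182.29232788085938, 211.66156005859375), (38.450767517089844, 39.939186096191406), 7.125016689300537)
[[457.3, 315.8, 3.0], [548.7, 307.5, 3.0], [536.4, 218.8, 3.0], [445.3, 228.2, 3.0]] [496.90291237 267.60253216   3.        ]
```

View pics/crop0.png

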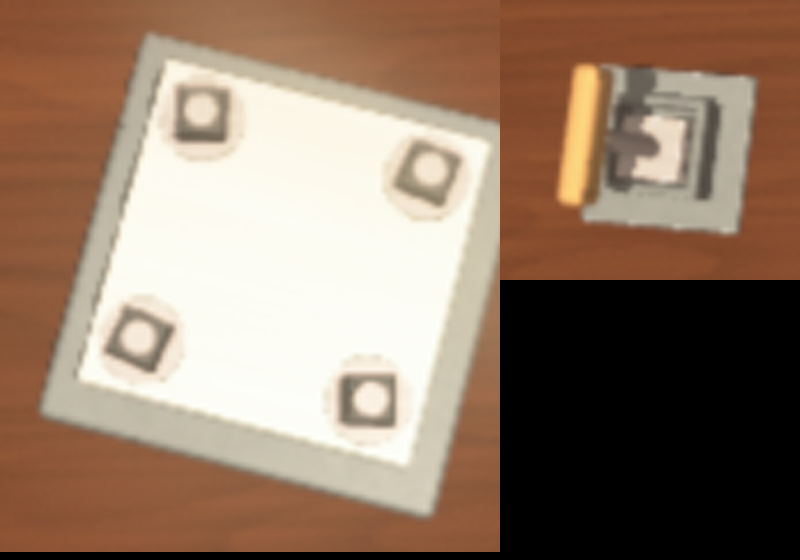

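```bash
cat >> h.py <<'E'
def go(x,y,z,yaw=None):
    "needed tool-axis shift (m) and spin for a target pose (mm)"
    s=env.sense(); p=s['tcp_pos']; Y=s['ee_rot'][2]; D=np.array([x,y,z])-p
    t=[D[0]*np.cos(Y)+D[1]*np.sin(Y),D[0]*np.sin(Y)-D[1]*np.cos(Y),-D[2]]
    sp=0 if yaw is None else (Y-yaw+np.pi)%(2*np.pi)-np.pi
    print('t',round(s['clock'],2),'pos',p.round(1),'yaw',round(Y,3),'q6',round(s['joints'][5],2),'F',s['force'].round(1),'M',s['moment'].round(2),'w',round(s['grip_width'],1),'| need',(np.array(t)/1000).round(4),'spin',round(sp,3))
E
R='{"linear":[-0.232,-0.176,-0.045],"spin":0}'
python3 -m handwheel '[{"linear":[-0.046,-0.035,-0.009],"spin":0},{"linear":[-0.092,-0.070,-0.018],"spin":0},{"linear":[-0.139,-0.106,-0.027],"spin":0},{"linear":[-0.185,-0.141,-0.036],"spin":0},{"linear":[-0.232,-0.176,-0.045],"spin":0}]' 1
python3 -m handwheel '[{"linear":[-0.046,-0.035,-0.009],"spin":-0.07},{"linear":[-0.092,-0.070,-0.018],"spin":-0.14},{"linear":[-0.139,-0.106,-0.027],"spin":-0.21},{"linear":[-0.185,-0.141,-0.036],"spin":-0.28},{"linear":[-0.232,-0.176,-0.045],"spin":-0.364}]'
python3 -c "
from h import *
go(540,-42,330,3.045); d=snap('wrist','w1')"
```

```text
clock: 0.72
tcp_pos: [396.7, 275.0, 276.4]
ee_rot: [3.141, -0.0, 2.681]
force: [0.2, 0.8, -0.4]
grip_width: 85.3
finger_force: 0.0
clock: 1.35
tcp_pos: [526.4, 14.0, 321.4]
ee_rot: [3.141, -0.0, 3.047]
force: [0.5, -0.6, 0.2]
grip_width: 85.3
finger_force: 0.0
t 1.35 pos [526.4  14.  321.4] yaw 3.047 q6 -0.13 F [ 0.5 -0.6  0.2] M [ 0.06  0.   -0.  ] w 85.3 | need [-0.0189 -0.0544 -0.0086] spin 0.002
```

View pics/w1.png

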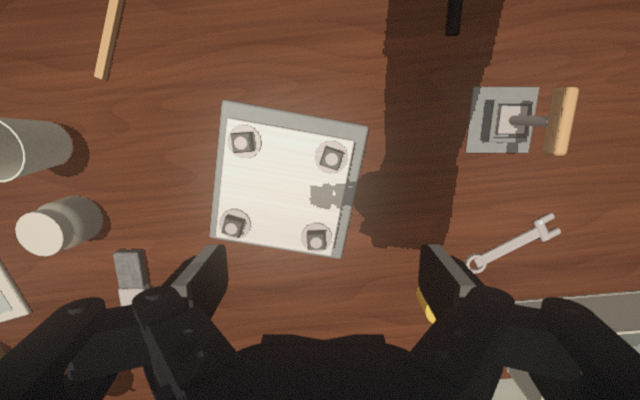

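The wrist view shows the press with nuts at about (243,142), (331,157), (235,225) and (317,240), and the stand with wrench at (510,120), bar at (562,120). Now for the nuts' headings.

Run:
```python
from h import *
d=dict(np.load('pics/w1.npz')); im=d['img']; hsv=cv2.cvtColor(im,cv2.COLOR_RGB2HSV)
R=cv2.Rodrigues(np.array(d['rvec'],float))[0]; print('cam',(-R.T@d['tvec'].ravel()).round(1))
def big(m,roi):
    x0,y0,x1,y1=roi; mm=np.zeros_like(m); mm[y0:y1,x0:x1]=m[y0:y1,x0:x1]
    return max(cv2.findContours(mm,0,2)[0],key=cv2.contourArea)
g=cv2.inRange(hsv,(0,0,90),(180,80,255))
def quad(c,z):
    h=cv2.convexHull(c); q=cv2.approxPolyDP(h,0.04*cv2.arcLength(h,True),True).reshape(-1,2); w=ray(d,q,z)
    print(q.tolist(),w[:,:2].round(1).tolist(),'c',w.mean(0).round(1), 'len',np.linalg.norm(w-np.roll(w,-1,0),axis=1).round(1),'ang',np.degrees(np.arctan2(*(np.roll(w,-1,0)-w)[:,1::-1].T)).round(1))
quad(big(g,(200,90,375,265)),25)
quad(big(g,(460,80,542,160)),3)
b=big(cv2.inRange(hsv,(8,60,130),(28,255,255)),(535,75,585,165)); quad(b,127); print(cv2.minAreaRect(b))
o=np.zeros((600,800,3),np.uint8)
for i,(u,v) in enumerate([(243,142),(331,157),(235,225),(317,240)]):
    c=cv2.resize(im[v-20:v+20,u-20:u+20],(300,300),interpolation=2); o[(i//2)*300:(i//2)*300+300,(i%2)*300:(i%2)*300+300]=c
    gy=cv2.cvtColor(im,cv2.COLOR_RGB2GRAY); m=cv2.inRange(gy,0,120); m[:, :u-15]=0;m[:,u+15:]=0;m[:v-15]=0;m[v+15:]=0
    k=max(cv2.findContours(m,0,2)[0],key=cv2.contourArea); r=cv2.minAreaRect(k); w=ray(d,cv2.boxPoints(r),74)
    e=w[1]-w[0]; print(i,r,w.mean(0).round(1),'ang',np.degrees(np.arctan2(e[1],e[0])).round(1)%90)
cv2.imwrite('pics/nuts.png',o[:,:,::-1])
```

```text
cam [462.1  22.1 464.5]
[[222, 100], [368, 127], [340, 258], [209, 236]] [[434.7, -108.7], [487.7, 81.2], [676.3, 28.0], [622.7, -161.6]] c [555.3 -40.2  25. ] len [197.1 195.9 197.1 195.3] ang [  74.4  -15.7 -105.8  164.3]
[[539, 88], [528, 152], [466, 152], [474, 88]] [[458.9, 321.2], [546.2, 312.4], [537.7, 223.1], [450.4, 232.2]] c [498.3 272.2   3. ] len [87.7 89.7 87.7 89.4] ang [ -5.8 -95.4 174.1  84.6]
[[578, 87], [567, 151], [555, 155], [565, 88]] [[462.5, 279.8], [526.4, 275.3], [529.5, 263.1], [462.2, 266.9]] c [495.1 271.3 127. ] len [64.1 12.6 67.4 12.9] ang [ -4.  -75.9 176.8  88.8]
((565.5590209960938, 120.75031280517578), (16.827247619628906, 71.52022552490234), 13.298571586608887)
0 ((242.57940673828125, 141.53233337402344), (18.483858108520508, 21.935199737548828), 85.60128784179688) [487.8 -77.8  74. ] ang 88.9
1 ((331.6707763671875, 157.2661590576172), (18.970746994018555, 18.582456588745117), 19.440034866333008) [517.   28.1  74. ] ang 65.1
2 ((233.261474609375, 225.6284637451172), (19.635440826416016, 19.06074333190918), 16.699243545532227) [ 593.6 -107.    74. ] ang 64.6
3 ((316.0, 239.0), (18.0, 18.0), 90.0) [622.4  -1.9  74. ] ang 84.6
```

View pics/nuts.png

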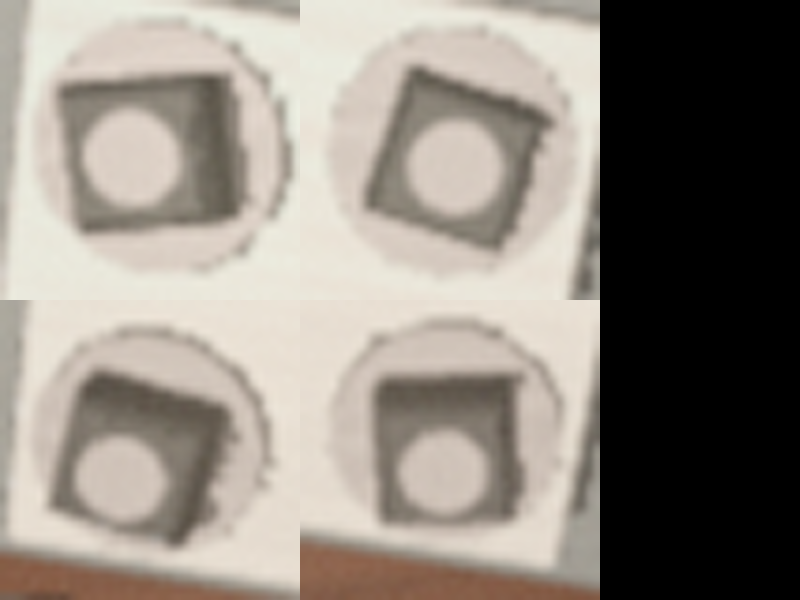

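The crops show the nut squares clearly. I'll convert their corner pixels to headings.

Run:
```python
from h import *
d=dict(np.load('pics/w1.npz'))
Q={'C':((243,142),[(60,87),(228,75),(240,213),(83,230)]),'D':((331,157),[(113,68),(252,122),(200,248),(68,205)]),
'B':((235,225),[(98,72),(228,108),(180,244),(52,205)]),'A':((317,240),[(75,80),(220,76),(215,220),(82,222)])}
for k,((u,v),q) in Q.items():
    q=np.array(q)/7.5+[u-20,v-20]; w=ray(d,q,74); e=np.roll(w,-1,0)-w
    a=np.degrees(np.arctan2(e[:,1],e[:,0]))%90; print(k,w.mean(0).round(1),a.round(1))
go(496,270,190,3.045)
```

```text
C [488.6 -76.9  74. ] [88.6 86.4  0.7 89.7]
D [518.5  28.5  74. ] [63.5 63.  66.4 66.4]
B [ 594.1 -106.7   74. ] [68.  62.9 66.1 62.5]
A [623.8  -1.   74. ] [86.2 82.9 85.5 86.5]
t 1.4 pos [528.9   8.2 321.1] yaw 3.048 q6 -0.14 F [-1.2 -5.6 -1.1] M [-0.28  0.06  0.02] w 85.3 | need [0.0572 0.2576 0.1311] spin 0.003
```

```bash
python3 -m handwheel '[{"linear":[0.0115,0.0515,0.026],"spin":0},{"linear":[0.023,0.103,0.052],"spin":0},{"linear":[0.0345,0.1545,0.079],"spin":0},{"linear":[0.046,0.206,0.105],"spin":0},{"linear":[0.0572,0.2576,0.131],"spin":0}]' 1 >/dev/null
python3 -c "
from h import *
go(496,270,96,3.045)
d=snap('wrist','w2')"
```

```text
t 2.02 pos [493.2 279.5 189.2] yaw 3.045 q6 0.38 F [ 0.8 -0.  -0.1] M [-0.08 -0.02  0.03] w 85.1 | need [-0.0037 -0.0091  0.0932] spin -0.0
```

View pics/w2.png

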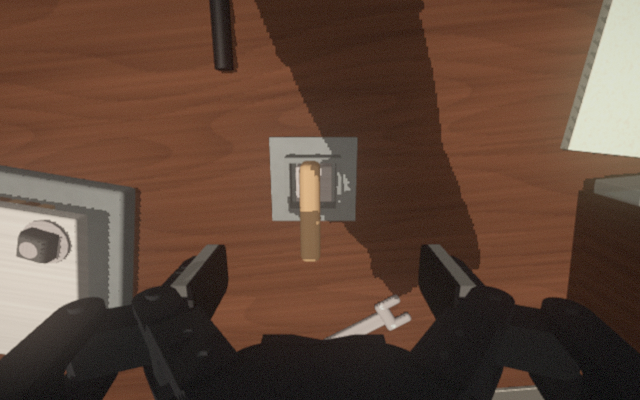

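The bar is at u≈310, v 160–260, aligned with the tool's x and between the fingers.

```bash
python3 -c "
from h import *
d=dict(np.load('pics/w2.npz')); print(ray(d,[(310,165),(310,260),(301,215),(319,215)],127).round(1), ray(d,[(271,137),(356,137),(356,221),(271,221)],3).mean(0))
go(496,270,96,3.045)"
```

```text
[[461.4 276.3 127. ]
 [528.5 269.1 127. ]
 [494.8 266.6 127. ]
 [496.  278.7 127. ]] [497.74775708 271.33352041   3.        ]
t 2.08 pos [490.3 284.1 185.2] yaw 3.048 q6 0.39 F [-3.6  4.3 -4.4] M [0.24 0.26 0.  ] w 85.2 | need [-0.007  -0.0135  0.0892] spin 0.003
```

```bash
python3 -m handwheel '[{"linear":[-0.004,-0.008,0.025],"spin":0},{"linear":[-0.006,-0.010,0.050],"spin":0},{"linear":[-0.006,-0.010,0.050],"spin":0},{"linear":[-0.006,-0.010,0.050],"spin":0},{"linear":[-0.006,-0.010,0.050],"spin":0}]' 1 >/dev/null
python3 -c "
from h import *
go(496,272,96,3.045)"
```

```text
t 2.7 pos [499.5 267.4 141.7] yaw 3.045 q6 0.36 F [-0.1  0.3  0.1] M [-0.02  0.01 -0.02] w 85.3 | need [0.0039 0.0042 0.0457] spin -0.0
```

```bash
python3 -m handwheel '[{"linear":[0.004,0.004,0.023],"spin":0},{"linear":[0.004,0.004,0.0457],"spin":0},{"linear":[0.004,0.004,0.0457],"spin":0},{"linear":[0.004,0.004,0.0457],"spin":0},{"linear":[0.004,0.004,0.0457],"spin":0}]' 1 >/dev/null
python3 -m handwheel '[{"linear":[0,0,0],"spin":0},{"linear":[0,0,0],"spin":0},{"linear":[0,0,0],"spin":0},{"linear":[0,0,0],"spin":0},{"linear":[0,0,0],"spin":0}]' 0 >/dev/null
python3 -c "
from h import *
go(496,272,200,3.045);print(env.sense()['finger_force'])"
python3 -m handwheel '[{"linear":[0,0,-0.03],"spin":0},{"linear":[0,0,-0.07],"spin":0},{"linear":[0,0,-0.104],"spin":0},{"linear":[0,0,-0.104],"spin":0},{"linear":[0,0,-0.104],"spin":0}]' >/dev/null
python3 -c "
from h import *
go(622.5,-2,192,3.060);print(env.sense()['finger_force'])"
```

```text
t 3.95 pos [495.3 271.5  94.6] yaw 3.045 q6 0.37 F [ 0.2 -1.   1.7] M [-0.18  0.04 -0.01] w 13.3 | need [-0.0006  0.0006 -0.1054] spin -0.0
58.951377868652344
t 4.58 pos [494.8 271.5 197.3] yaw 3.045 q6 0.37 F [ 0.3  0.1 -2.5] M [-0.    0.03  0.06] w 13.2 | need [-0.1535 -0.2599  0.0053] spin -0.015
58.941115736961365
```

```bash
python3 -m handwheel '[{"linear":[-0.031,-0.052,0],"spin":0},{"linear":[-0.062,-0.104,0],"spin":0},{"linear":[-0.093,-0.156,0],"spin":0},{"linear":[-0.123,-0.208,0],"spin":0},{"linear":[-0.1535,-0.260,0.003],"spin":-0.015}]' >/dev/null
python3 -m handwheel '[{"linear":[0,0,0.003],"spin":0},{"linear":[0,0,0.010],"spin":0},{"linear":[0,0,0.015],"spin":0},{"linear":[0,0,0.015],"spin":0},{"linear":[0,0,0.015],"spin":0}]' >/dev/null
python3 -c "
from h import *
go(622.5,-2,158,3.060);snap('wrist','w3'); snap('side','s3')
a=np.load('pics/w3.npz')['img'];b=np.load('pics/s3.npz')['img']
o=np.zeros((600,800,3),np.uint8);o[:400,:400]=a[:,120:520];o[:400,400:]=cv2.resize(b[160:240,290:370],(400,400),interpolation=2);cv2.imwrite('pics/m3.png',o[:400,:,::-1])"
```

```text
t 5.83 pos [622.9  -1.3 180.9] yaw 3.061 q6 -0.13 F [ 0.3 -0.5 -1.9] M [0.02 0.01 0.02] w 13.0 | need [ 0.0003 -0.0007  0.0229] spin 0.001
```

View pics/m3.png

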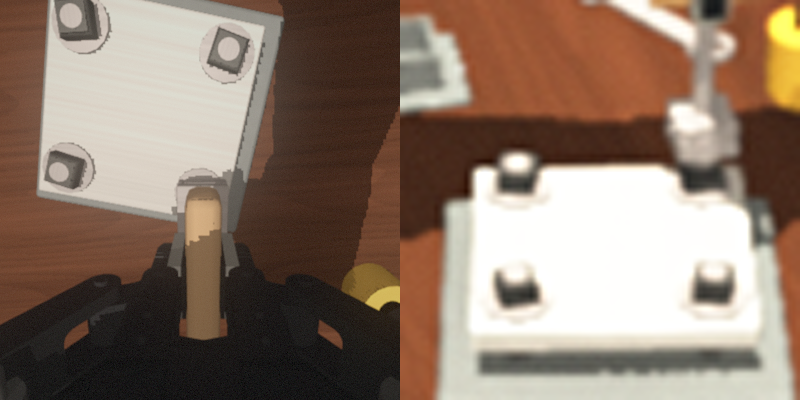

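The socket is above the nut and roughly aligned (side crop: socket at (700,130), nut at (703,185)). Lowering it now.

```bash
python3 -m handwheel '[{"linear":[0,-0.0005,0.006],"spin":0},{"linear":[0,-0.0005,0.011],"spin":0},{"linear":[0,-0.0005,0.016],"spin":0},{"linear":[0,-0.0005,0.020],"spin":0},{"linear":[0,-0.0005,0.0225],"spin":0}]'|head -5
python3 -c "
from h import *
go(622.5,-2,158,3.060)"
```

```text
clock: 6.55
tcp_pos: [622.8, -2.5, 157.7]
ee_rot: [3.142, -0.0, 3.06]
force: [-0.3, 0.2, -1.2]
grip_width: 12.8
t 6.55 pos [622.8  -2.5 157.7] yaw 3.06 q6 -0.13 F [-0.3  0.2 -1.2] M [-0.08 -0.03  0.  ] w 12.8 | need [ 0.0003  0.0005 -0.0003] spin -0.0
```

```bash
python3 -m handwheel '[{"linear":[0,0,0],"spin":0.168},{"linear":[0,0,0],"spin":0.336},{"linear":[0,0,0],"spin":0.504},{"linear":[0,0,0],"spin":0.672},{"linear":[0,0,0],"spin":0.84}]'|head -5
python3 -c "
from h import *
go(622.5,-2,158,2.22)"
```

```text
clock: 7.18
tcp_pos: [623.1, -3.2, 157.8]
ee_rot: [-3.141, 0.001, 2.214]
force: [0.6, -3.2, -4.3]
grip_width: 13.4
t 7.17 pos [623.1  -3.2 157.8] yaw 2.214 q6 0.71 F [ 0.6 -3.2 -4.3] M [-0.92 -0.38  0.27] w 13.4 | need [ 0.0013  0.0003 -0.0002] spin -0.006
```

```bash
python3 -m handwheel '[{"linear":[0,0,0],"spin":-0.13},{"linear":[0,0,-0.008],"spin":-0.13},{"linear":[0,0,-0.018],"spin":-0.13},{"linear":[0,0,-0.028],"spin":-0.13},{"linear":[0,0,-0.028],"spin":-0.13}]'|head -5
python3 -c "
from h import *
go(487.6,-79,183,3.12)"
```

```text
clock: 7.8
tcp_pos: [623.6, -2.6, 187.7]
ee_rot: [3.14, 0.002, 2.349]
force: [0.7, -0.1, -1.7]
grip_width: 13.0
t 7.8 pos [623.6  -2.6 187.7] yaw 2.349 q6 0.58 F [ 0.7 -0.1 -1.7] M [-0.    0.05 -0.01] w 13.0 | need [ 0.0411 -0.1505  0.0047] spin -0.771
```

```bash
python3 -m handwheel '[{"linear":[0.010,-0.038,0],"spin":-0.17},{"linear":[0.021,-0.076,0],"spin":-0.34},{"linear":[0.031,-0.114,0],"spin":-0.51},{"linear":[0.0411,-0.1505,0],"spin":-0.68},{"linear":[0.0411,-0.1505,0.005],"spin":-0.771}]' >/dev/null
python3 -m handwheel '[{"linear":[0,0,0],"spin":0},{"linear":[0,0,0],"spin":0},{"linear":[0,0,0.005],"spin":0},{"linear":[0,0,0.010],"spin":0},{"linear":[0,0,0.010],"spin":0}]' >/dev/null
python3 -c "
from h import *
go(487.6,-79,158,3.1206)"
```

```text
t 9.05 pos [486.6 -78.8 170.4] yaw 3.121 q6 -0.41 F [ 0.   0.1 -1. ] M [ 0.03 -0.04  0.02] w 12.8 | need [-0.001  -0.0002  0.0124] spin 0.0
```

```bash
python3 -m handwheel '[{"linear":[-0.001,0,0.003],"spin":0},{"linear":[-0.001,0,0.006],"spin":0},{"linear":[-0.001,0,0.009],"spin":0},{"linear":[-0.001,0,0.012],"spin":0},{"linear":[-0.001,0,0.012],"spin":0}]'|head -5
python3 -c "
from h import *
go(487.6,-79,158,3.1206)"
```

```text
clock: 9.68
tcp_pos: [487.7, -78.9, 158.8]
ee_rot: [3.141, -0.0, 3.121]
force: [-0.6, -0.1, -2.3]
grip_width: 13.2
t 9.68 pos [487.7 -78.9 158.8] yaw 3.121 q6 -0.41 F [-0.6 -0.1 -2.3] M [-0.02 -0.02 -0.02] w 13.2 | need [ 0.0001 -0.0001  0.0008] spin 0.0
```

```bash
python3 -m handwheel '[{"linear":[0,0,0],"spin":0.168},{"linear":[0,0,0],"spin":0.336},{"linear":[0,0,0],"spin":0.504},{"linear":[0,0,0],"spin":0.672},{"linear":[0,0,0],"spin":0.84}]' >/dev/null
python3 -c "
from h import *
go(487.6,-79,158,2.2806)"
python3 -m handwheel '[{"linear":[0,0,0],"spin":-0.13},{"linear":[0,0,-0.008],"spin":-0.13},{"linear":[0,0,-0.018],"spin":-0.13},{"linear":[0,0,-0.026],"spin":-0.13},{"linear":[0,0,-0.026],"spin":-0.13}]' >/dev/null
python3 -c "
from h import *
go(516.5,27,172,2.705)"
```

```text
t 10.3 pos [487.9 -79.7 159.2] yaw 2.275 q6 0.44 F [-0.7 -2.5 -2.5] M [-0.93  0.17  0.22] w 12.7 | need [0.0007 0.0002 0.0012] spin -0.005
t 10.93 pos [488.4 -79.3 186.2] yaw 2.41 q6 0.31 F [ 0.2 -0.7 -1.6] M [-0.   -0.03  0.02] w 13.2 | need [0.0501 0.0978 0.0142] spin -0.295
```

```bash
python3 -m handwheel '[{"linear":[0.017,0.033,0],"spin":-0.15},{"linear":[0.034,0.066,0],"spin":-0.295},{"linear":[0.0505,0.098,0],"spin":-0.295},{"linear":[0.0505,0.098,0.008],"spin":-0.295},{"linear":[0.0505,0.098,0.013],"spin":-0.295}]' >/dev/null
python3 -m handwheel '[{"linear":[0,0,0],"spin":0},{"linear":[0,0,0],"spin":0},{"linear":[0,0,0.001],"spin":0},{"linear":[0,0,0.002],"spin":0},{"linear":[0,0,0.003],"spin":0}]' >/dev/null
python3 -c "
from h import *
go(516.5,27,158.5,2.705)"
```

```text
t 12.18 pos [515.7  27.6 169.1] yaw 2.706 q6 0.24 F [-0.6 -0.4 -2.4] M [-0.01  0.02  0.02] w 13.1 | need [-0.001  -0.0002  0.0106] spin 0.001
```

```bash
python3 -m handwheel '[{"linear":[-0.001,0,0.003],"spin":0},{"linear":[-0.001,0,0.006],"spin":0},{"linear":[-0.001,0,0.009],"spin":0},{"linear":[-0.001,0,0.0105],"spin":0},{"linear":[-0.001,0,0.0105],"spin":0}]'|head -5
python3 -c "
from h import *
go(516.5,27,158.5,2.705)"
```

```text
clock: 12.8
tcp_pos: [516.5, 27.3, 158.5]
ee_rot: [3.142, -0.0, 2.706]
force: [-0.9, 0.0, -2.2]
grip_width: 13.4
t 12.8 pos [516.5  27.3 158.5] yaw 2.706 q6 0.24 F [-0.9  0.  -2.2] M [-0.02  0.04 -0.  ] w 13.4 | need [-0.0001 -0.0003 -0.    ] spin 0.001
```

```bash
python3 -m handwheel '[{"linear":[0,0,0],"spin":0.168},{"linear":[0,0,0],"spin":0.336},{"linear":[0,0,0],"spin":0.504},{"linear":[0,0,0],"spin":0.672},{"linear":[0,0,0],"spin":0.84}]' >/dev/null
python3 -c "
from h import *
go(516.5,27,158.5,1.866)"
python3 -m handwheel '[{"linear":[0,0,0],"spin":-0.13},{"linear":[0,0,-0.008],"spin":-0.13},{"linear":[0,0,-0.018],"spin":-0.13},{"linear":[0,0,-0.026],"spin":-0.13},{"linear":[0,0,-0.026],"spin":-0.13}]' >/dev/null
python3 -c "
from h import *
go(593.7,-108,172,2.705)"
```

```text
t 13.43 pos [517.1  26.4 158.8] yaw 1.86 q6 1.08 F [ 1.1 -4.3 -5. ] M [-1.19 -0.48  0.24] w 13.1 | need [ 0.0008 -0.0004  0.0003] spin -0.006
t 14.05 pos [517.2  27.2 185.7] yaw 1.995 q6 0.95 F [ 0.2 -0.3 -2.2] M [-0.03 -0.02  0.02] w 13.3 | need [-0.1547  0.0141  0.0137] spin -0.71
```

```bash
python3 -m handwheel '[{"linear":[-0.039,0.0035,0],"spin":-0.17},{"linear":[-0.078,0.007,0],"spin":-0.34},{"linear":[-0.117,0.0105,0],"spin":-0.51},{"linear":[-0.155,0.014,0],"spin":-0.68},{"linear":[-0.155,0.014,0.003],"spin":-0.71}]' >/dev/null
python3 -m handwheel '[{"linear":[0,0,0],"spin":0},{"linear":[0,0,0.003],"spin":0},{"linear":[0,0,0.006],"spin":0},{"linear":[0,0,0.010],"spin":0},{"linear":[0,0,0.013],"spin":0}]' >/dev/null
python3 -c "
from h import *
go(593.7,-108,158.5,2.705)"
```

```text
t 15.3 pos [ 593.1 -108.   168.3] yaw 2.706 q6 0.04 F [-0.2  0.1 -2.1] M [-0.02  0.03  0.01] w 13.0 | need [-0.0005  0.0002  0.0098] spin 0.001
```

```bash
python3 -m handwheel '[{"linear":[-0.0005,0,0.003],"spin":0},{"linear":[-0.0005,0,0.006],"spin":0},{"linear":[-0.0005,0,0.009],"spin":0},{"linear":[-0.0005,0,0.0098],"spin":0},{"linear":[-0.0005,0,0.0098],"spin":0}]'|head -5
python3 -c "
from h import *
go(593.7,-108,158.5,2.705)"
```

```text
clock: 15.92
tcp_pos: [593.6, -108.4, 158.7]
ee_rot: [-3.142, -0.0, 2.706]
force: [-0.4, 0.0, -2.9]
grip_width: 13.2
t 15.93 pos [ 593.6 -108.4  158.7] yaw 2.706 q6 0.04 F [-0.4  0.  -2.9] M [-0.22  0.16  0.01] w 13.2 | need [0.0001 0.0004 0.0002] spin 0.001
```

```bash
python3 -m handwheel '[{"linear":[0,0,0],"spin":0.168},{"linear":[0,0,0],"spin":0.336},{"linear":[0,0,0],"spin":0.504},{"linear":[0,0,0],"spin":0.672},{"linear":[0,0,0],"spin":0.84}]' >/dev/null
python3 -c "
from h import *
go(593.7,-108,158.5,1.866)"
python3 -m handwheel '[{"linear":[0,0,0],"spin":0},{"linear":[0,0,0],"spin":0},{"linear":[0,0,0],"spin":0},{"linear":[0,0,0],"spin":0.06},{"linear":[0,0,0],"spin":0.12}]' >/dev/null
python3 -m handwheel '[{"linear":[0,0,0],"spin":0.05},{"linear":[0,0,0],"spin":0.10},{"linear":[0,0,0],"spin":0.15},{"linear":[0,0,0],"spin":0.18},{"linear":[0,0,0],"spin":0.20}]' >/dev/null
python3 -c "
from h import *
go(593.7,-108,158.5,1.546)"
```

```text
t 16.55 pos [ 593.9 -109.2  158.9] yaw 1.86 q6 0.88 F [-0.  -4.7 -2.6] M [-1.13 -0.09  0.2 ] w 13.6 | need [0.0012 0.0001 0.0004] spin -0.006
t 17.8 pos [ 594.  -108.9  158.9] yaw 1.547 q6 1.2 F [ 0.3 -6.  -2.6] M [-1.7  -0.03  0.18] w 13.4 | need [ 0.0009 -0.0003  0.0004] spin 0.001
```

```bash
cat > g.py <<'E'
from h import *
import sys
s=env.sense(); m=s['moment'][2]; print('t',round(s['clock'],2),'yaw',round(s['ee_rot'][2],3),'Mz',round(m,3),'F',s['force'].round(1)); sys.exit(m>0.31)
E
python3 g.py && python3 -m handwheel '[{"linear":[0,0,0],"spin":0.01},{"linear":[0,0,0],"spin":0.02},{"linear":[0,0,0],"spin":0.03},{"linear":[0,0,0],"spin":0.04},{"linear":[0,0,0],"spin":0.04}]' >/dev/null &&
python3 g.py && python3 -m handwheel '[{"linear":[0,0,0],"spin":0.01},{"linear":[0,0,0],"spin":0.02},{"linear":[0,0,0],"spin":0.03},{"linear":[0,0,0],"spin":0.04},{"linear":[0,0,0],"spin":0.04}]' >/dev/null &&
python3 g.py && python3 -m handwheel '[{"linear":[0,0,0],"spin":0.01},{"linear":[0,0,0],"spin":0.02},{"linear":[0,0,0],"spin":0.03},{"linear":[0,0,0],"spin":0.04},{"linear":[0,0,0],"spin":0.04}]' >/dev/null &&
python3 g.py && python3 -m handwheel '[{"linear":[0,0,0],"spin":0.01},{"linear":[0,0,0],"spin":0.02},{"linear":[0,0,0],"spin":0.03},{"linear":[0,0,0],"spin":0.04},{"linear":[0,0,0],"spin":0.04}]' >/dev/null &&
python3 g.py
```

```text
t 17.8 yaw 1.547 Mz 0.176 F [ 0.3 -6.  -2.6]False
```

```bash
sed -i 's/sys.exit(m>0.31)/sys.exit(int(m>0.31))/' g.py
python3 g.py && python3 -m handwheel '[{"linear":[0,0,0],"spin":0.01},{"linear":[0,0,0],"spin":0.02},{"linear":[0,0,0],"spin":0.03},{"linear":[0,0,0],"spin":0.04},{"linear":[0,0,0],"spin":0.04}]' >/dev/null &&
python3 g.py && python3 -m handwheel '[{"linear":[0,0,0],"spin":0.01},{"linear":[0,0,0],"spin":0.02},{"linear":[0,0,0],"spin":0.03},{"linear":[0,0,0],"spin":0.04},{"linear":[0,0,0],"spin":0.04}]' >/dev/null &&
python3 g.py && python3 -m handwheel '[{"linear":[0,0,0],"spin":0.01},{"linear":[0,0,0],"spin":0.02},{"linear":[0,0,0],"spin":0.03},{"linear":[0,0,0],"spin":0.04},{"linear":[0,0,0],"spin":0.04}]' >/dev/null &&
python3 g.py && python3 -m handwheel '[{"linear":[0,0,0],"spin":0.01},{"linear":[0,0,0],"spin":0.02},{"linear":[0,0,0],"spin":0.03},{"linear":[0,0,0],"spin":0.04},{"linear":[0,0,0],"spin":0.04}]' >/dev/null &&
python3 g.py
```

```text
t 17.8 yaw 1.547 Mz 0.176 F [ 0.3 -6.  -2.6]
t 18.43 yaw 1.507 Mz 0.087 F [ 0.3 -5.8 -2.7]
t 19.05 yaw 1.467 Mz 0.237 F [ 0.2 -6.  -3.1]
t 19.68 yaw 1.427 Mz 0.181 F [ 0.6 -7.1 -2.9]
t 20.3 yaw 1.387 Mz 0.244 F [ 0.8 -7.1 -4.2]
```

```bash
python3 -m handwheel '[{"linear":[0,0,0],"spin":0.01},{"linear":[0,0,0],"spin":0.02},{"linear":[0,0,0],"spin":0.03},{"linear":[0,0,0],"spin":0.04},{"linear":[0,0,0],"spin":0.04}]' >/dev/null &&
python3 g.py && python3 -m handwheel '[{"linear":[0,0,0],"spin":0.01},{"linear":[0,0,0],"spin":0.02},{"linear":[0,0,0],"spin":0.03},{"linear":[0,0,0],"spin":0.04},{"linear":[0,0,0],"spin":0.04}]' >/dev/null &&
python3 g.py && python3 -m handwheel '[{"linear":[0,0,0],"spin":0.01},{"linear":[0,0,0],"spin":0.02},{"linear":[0,0,0],"spin":0.03},{"linear":[0,0,0],"spin":0.04},{"linear":[0,0,0],"spin":0.04}]' >/dev/null &&
python3 g.py && python3 -m handwheel '[{"linear":[0,0,0],"spin":0.01},{"linear":[0,0,0],"spin":0.02},{"linear":[0,0,0],"spin":0.03},{"linear":[0,0,0],"spin":0.04},{"linear":[0,0,0],"spin":0.04}]' >/dev/null &&
python3 g.py && python3 -m handwheel '[{"linear":[0,0,0],"spin":0.01},{"linear":[0,0,0],"spin":0.02},{"linear":[0,0,0],"spin":0.03},{"linear":[0,0,0],"spin":0.04},{"linear":[0,0,0],"spin":0.04}]' >/dev/null &&
python3 g.py
```

```text
t 20.93 yaw 1.347 Mz 0.22 F [ 1.  -6.3 -3.2]
t 21.55 yaw 1.307 Mz 0.394 F [ 1.1 -6.2 -2.7]
```

```bash
python3 -m handwheel '[{"linear":[0,0,0],"spin":0.005},{"linear":[0,0,0],"spin":0.010},{"linear":[0,0,0],"spin":0.015},{"linear":[0,0,0],"spin":0.015},{"linear":[0,0,0],"spin":0.015}]' >/dev/null; python3 g.py
```

```text
t 22.18 yaw 1.293 Mz 0.541 F [ 0.3 -5.5 -3.4]
```

```bash
python3 -m handwheel '[{"linear":[0,0,0],"spin":-0.17},{"linear":[0,0,-0.006],"spin":-0.18},{"linear":[0,0,-0.016],"spin":-0.18},{"linear":[0,0,-0.026],"spin":-0.18},{"linear":[0,0,-0.026],"spin":-0.18}]' >/dev/null
python3 -c "
from h import *
go(516.7,27,170,1.995)"
```

```text
t 22.8 pos [ 594.5 -108.4  186.4] yaw 1.47 q6 1.27 F [ 0.3  0.2 -2.1] M [-0.03 -0.03 -0.02] w 13.3 | need [ 0.1269 -0.091   0.0164] spin -0.525
```

```bash
python3 -m handwheel '[{"linear":[0.042,-0.030,0],"spin":-0.17},{"linear":[0.084,-0.060,0],"spin":-0.34},{"linear":[0.127,-0.091,0],"spin":-0.51},{"linear":[0.127,-0.091,0.002],"spin":-0.525},{"linear":[0.127,-0.091,0.004],"spin":-0.525}]' >/dev/null
python3 -m handwheel '[{"linear":[0,0,0],"spin":0},{"linear":[0,0,0.002],"spin":0},{"linear":[0,0,0.006],"spin":0},{"linear":[0,0,0.010],"spin":0},{"linear":[0,0,0.013],"spin":0}]' >/dev/null
python3 -c "
from h import *
go(516.7,27,158.5,1.995)"
```

```text
t 24.05 pos [515.8  27.  167.3] yaw 1.996 q6 0.94 F [-0.2 -0.1 -2.1] M [0.03 0.01 0.05] w 13.1 | need [-0.0004  0.0009  0.0088] spin 0.001
```

```bash
python3 -m handwheel '[{"linear":[-0.0004,0.0009,0.003],"spin":0},{"linear":[-0.0004,0.0009,0.006],"spin":0},{"linear":[-0.0004,0.0009,0.0088],"spin":0},{"linear":[-0.0004,0.0009,0.0088],"spin":0},{"linear":[-0.0004,0.0009,0.0088],"spin":0}]' >/dev/null
python3 -c "
from h import *
go(516.7,27,158.5,1.995)"
python3 g.py && python3 -m handwheel '[{"linear":[0,0,0],"spin":0.12},{"linear":[0,0,0],"spin":0.24},{"linear":[0,0,0],"spin":0.34},{"linear":[0,0,0],"spin":0.41},{"linear":[0,0,0],"spin":0.44}]' >/dev/null && python3 g.py
```

```text
t 24.68 pos [516.9  27.  159. ] yaw 1.996 q6 0.94 F [ 0.6 -1.9 -3.5] M [-0.38 -0.14  0.01] w 13.2 | need [ 0.0001 -0.0001  0.0005] spin 0.001
t 24.68 yaw 1.996 Mz 0.015 F [ 0.6 -1.9 -3.5]
t 25.3 yaw 1.555 Mz 0.206 F [ 1.6 -5.5 -2.9]
```

```bash
python3 g.py && python3 -m handwheel '[{"linear":[0,0,0],"spin":0.01},{"linear":[0,0,0],"spin":0.02},{"linear":[0,0,0],"spin":0.03},{"linear":[0,0,0],"spin":0.04},{"linear":[0,0,0],"spin":0.04}]' >/dev/null &&
python3 g.py && python3 -m handwheel '[{"linear":[0,0,0],"spin":0.01},{"linear":[0,0,0],"spin":0.02},{"linear":[0,0,0],"spin":0.03},{"linear":[0,0,0],"spin":0.04},{"linear":[0,0,0],"spin":0.04}]' >/dev/null &&
python3 g.py && python3 -m handwheel '[{"linear":[0,0,0],"spin":0.01},{"linear":[0,0,0],"spin":0.02},{"linear":[0,0,0],"spin":0.03},{"linear":[0,0,0],"spin":0.04},{"linear":[0,0,0],"spin":0.04}]' >/dev/null &&
python3 g.py && python3 -m handwheel '[{"linear":[0,0,0],"spin":0.01},{"linear":[0,0,0],"spin":0.02},{"linear":[0,0,0],"spin":0.03},{"linear":[0,0,0],"spin":0.04},{"linear":[0,0,0],"spin":0.04}]' >/dev/null &&
python3 g.py && python3 -m handwheel '[{"linear":[0,0,0],"spin":0.01},{"linear":[0,0,0],"spin":0.02},{"linear":[0,0,0],"spin":0.03},{"linear":[0,0,0],"spin":0.04},{"linear":[0,0,0],"spin":0.04}]' >/dev/null &&
python3 g.py && python3 -m handwheel '[{"linear":[0,0,0],"spin":0.01},{"linear":[0,0,0],"spin":0.02},{"linear":[0,0,0],"spin":0.03},{"linear":[0,0,0],"spin":0.04},{"linear":[0,0,0],"spin":0.04}]' >/dev/null &&
python3 g.py
```

```text
t 25.3 yaw 1.555 Mz 0.206 F [ 1.6 -5.5 -2.9]
t 25.93 yaw 1.516 Mz 0.154 F [ 1.5 -5.5 -2.7]
t 26.55 yaw 1.476 Mz 0.157 F [ 2.4 -5.4 -3.2]
t 27.18 yaw 1.436 Mz 0.157 F [ 1.2 -5.4 -2.8]
t 27.8 yaw 1.396 Mz 0.227 F [ 2.3 -5.1 -3.1]
t 28.43 yaw 1.356 Mz 0.254 F [ 1.8 -4.7 -3. ]
t 29.05 yaw 1.316 Mz 0.206 F [ 1.6 -5.2 -4. ]
```

```bash
python3 g.py && python3 -m handwheel '[{"linear":[0,0,0],"spin":0.01},{"linear":[0,0,0],"spin":0.02},{"linear":[0,0,0],"spin":0.03},{"linear":[0,0,0],"spin":0.04},{"linear":[0,0,0],"spin":0.04}]' >/dev/null &&
python3 g.py && python3 -m handwheel '[{"linear":[0,0,0],"spin":0.01},{"linear":[0,0,0],"spin":0.02},{"linear":[0,0,0],"spin":0.03},{"linear":[0,0,0],"spin":0.04},{"linear":[0,0,0],"spin":0.04}]' >/dev/null &&
python3 g.py && python3 -m handwheel '[{"linear":[0,0,0],"spin":0.01},{"linear":[0,0,0],"spin":0.02},{"linear":[0,0,0],"spin":0.03},{"linear":[0,0,0],"spin":0.04},{"linear":[0,0,0],"spin":0.04}]' >/dev/null &&
python3 g.py && python3 -m handwheel '[{"linear":[0,0,0],"spin":0.01},{"linear":[0,0,0],"spin":0.02},{"linear":[0,0,0],"spin":0.03},{"linear":[0,0,0],"spin":0.04},{"linear":[0,0,0],"spin":0.04}]' >/dev/null &&
python3 g.py && python3 -m handwheel '[{"linear":[0,0,0],"spin":0.01},{"linear":[0,0,0],"spin":0.02},{"linear":[0,0,0],"spin":0.03},{"linear":[0,0,0],"spin":0.04},{"linear":[0,0,0],"spin":0.04}]' >/dev/null &&
python3 g.py
```

```text
t 29.05 yaw 1.316 Mz 0.206 F [ 1.6 -5.2 -4. ]
t 29.68 yaw 1.276 Mz 0.19 F [ 1.1 -5.6 -3.7]
t 30.3 yaw 1.237 Mz 0.564 F [ 1.9 -5.7 -3.2]
```

```bash
python3 -m handwheel '[{"linear":[0,0,0],"spin":-0.17},{"linear":[0,0,-0.006],"spin":-0.18},{"linear":[0,0,-0.016],"spin":-0.18},{"linear":[0,0,-0.026],"spin":-0.35},{"linear":[0,0,-0.026],"spin":-0.50}]' >/dev/null
python3 -c "
from h import *
go(623.2,-2.5,170,2.349)"
```

```text
t 30.93 pos [517.5  27.4 186.9] yaw 1.739 q6 1.2 F [-0.5  0.4 -2.4] M [ 0.    0.06 -0.06] w 13.0 | need [-0.0471  0.0992  0.0169] spin -0.61
```

```bash
python3 -m handwheel '[{"linear":[-0.016,0.033,0],"spin":-0.16},{"linear":[-0.032,0.066,0],"spin":-0.32},{"linear":[-0.0475,0.099,0],"spin":-0.48},{"linear":[-0.0475,0.099,0.002],"spin":-0.61},{"linear":[-0.0475,0.099,0.004],"spin":-0.61}]' >/dev/null
python3 -m handwheel '[{"linear":[0,0,0],"spin":0},{"linear":[0,0,0.002],"spin":0},{"linear":[0,0,0.006],"spin":0},{"linear":[0,0,0.010],"spin":0},{"linear":[0,0,0.013],"spin":0}]' >/dev/null
python3 -c "
from h import *
go(623.2,-2.5,158.5,2.349)"
```

```text
t 32.17 pos [622.2  -3.5 167.6] yaw 2.346 q6 0.58 F [-0.2 -0.6 -1.7] M [-0.02  0.04  0.  ] w 13.4 | need [-0.      0.0014  0.0091] spin -0.003
```

```bash
python3 -m handwheel '[{"linear":[0,0.0012,0.003],"spin":0},{"linear":[0,0.0012,0.006],"spin":0},{"linear":[0,0.0012,0.009],"spin":0},{"linear":[0,0.0012,0.009],"spin":0},{"linear":[0,0.0012,0.009],"spin":0}]' >/dev/null
python3 -c "
from h import *
go(623.2,-2.5,158.5,2.349)"
python3 g.py && python3 -m handwheel '[{"linear":[0,0,0],"spin":0.12},{"linear":[0,0,0],"spin":0.24},{"linear":[0,0,0],"spin":0.34},{"linear":[0,0,0],"spin":0.41},{"linear":[0,0,0],"spin":0.44}]' >/dev/null && python3 g.py &&
python3 -m handwheel '[{"linear":[0,0,0],"spin":0.01},{"linear":[0,0,0],"spin":0.02},{"linear":[0,0,0],"spin":0.03},{"linear":[0,0,0],"spin":0.04},{"linear":[0,0,0],"spin":0.04}]' >/dev/null &&
python3 g.py && python3 -m handwheel '[{"linear":[0,0,0],"spin":0.01},{"linear":[0,0,0],"spin":0.02},{"linear":[0,0,0],"spin":0.03},{"linear":[0,0,0],"spin":0.04},{"linear":[0,0,0],"spin":0.04}]' >/dev/null &&
python3 g.py && python3 -m handwheel '[{"linear":[0,0,0],"spin":0.01},{"linear":[0,0,0],"spin":0.02},{"linear":[0,0,0],"spin":0.03},{"linear":[0,0,0],"spin":0.04},{"linear":[0,0,0],"spin":0.04}]' >/dev/null &&
python3 g.py && python3 -m handwheel '[{"linear":[0,0,0],"spin":0.01},{"linear":[0,0,0],"spin":0.02},{"linear":[0,0,0],"spin":0.03},{"linear":[0,0,0],"spin":0.04},{"linear":[0,0,0],"spin":0.04}]' >/dev/null &&
python3 g.py
```

```text
t 32.8 pos [623.2  -2.7 159.1] yaw 2.346 q6 0.58 F [-0.2 -0.7 -1.8] M [0.   0.   0.02] w 13.0 | need [0.0002 0.0002 0.0006] spin -0.003
t 32.8 yaw 2.346 Mz 0.022 F [-0.2 -0.7 -1.8]
t 33.42 yaw 1.905 Mz 0.18 F [-0.3 -3.7 -2.8]
t 34.05 yaw 1.865 Mz 0.228 F [-0.1 -5.  -0.6]
t 34.67 yaw 1.825 Mz 0.16 F [ 0.6 -5.4 -0.7]
t 35.3 yaw 1.785 Mz 0.202 F [-0.3 -5.8 -1. ]
t 35.92 yaw 1.745 Mz 0.197 F [ 0.3 -6.1 -0.4]
```

```bash
python3 g.py && python3 -m handwheel '[{"linear":[0,0,0],"spin":0.01},{"linear":[0,0,0],"spin":0.02},{"linear":[0,0,0],"spin":0.03},{"linear":[0,0,0],"spin":0.04},{"linear":[0,0,0],"spin":0.04}]' >/dev/null &&
python3 g.py && python3 -m handwheel '[{"linear":[0,0,0],"spin":0.01},{"linear":[0,0,0],"spin":0.02},{"linear":[0,0,0],"spin":0.03},{"linear":[0,0,0],"spin":0.04},{"linear":[0,0,0],"spin":0.04}]' >/dev/null &&
python3 g.py && python3 -m handwheel '[{"linear":[0,0,0],"spin":0.01},{"linear":[0,0,0],"spin":0.02},{"linear":[0,0,0],"spin":0.03},{"linear":[0,0,0],"spin":0.04},{"linear":[0,0,0],"spin":0.04}]' >/dev/null &&
python3 g.py && python3 -m handwheel '[{"linear":[0,0,0],"spin":0.01},{"linear":[0,0,0],"spin":0.02},{"linear":[0,0,0],"spin":0.03},{"linear":[0,0,0],"spin":0.04},{"linear":[0,0,0],"spin":0.04}]' >/dev/null &&
python3 g.py && python3 -m handwheel '[{"linear":[0,0,0],"spin":0.01},{"linear":[0,0,0],"spin":0.02},{"linear":[0,0,0],"spin":0.03},{"linear":[0,0,0],"spin":0.04},{"linear":[0,0,0],"spin":0.04}]' >/dev/null &&
python3 g.py && python3 -m handwheel '[{"linear":[0,0,0],"spin":0.01},{"linear":[0,0,0],"spin":0.02},{"linear":[0,0,0],"spin":0.03},{"linear":[0,0,0],"spin":0.04},{"linear":[0,0,0],"spin":0.04}]' >/dev/null &&
python3 g.py
```

```text
t 35.92 yaw 1.745 Mz 0.197 F [ 0.3 -6.1 -0.4]
t 36.55 yaw 1.705 Mz 0.176 F [ 0.1 -5.5 -1.3]
t 37.17 yaw 1.665 Mz 0.176 F [ 0.4 -5.5 -1.1]
t 37.8 yaw 1.625 Mz 0.259 F [ 0.2 -6.  -0.7]
t 38.42 yaw 1.586 Mz 0.379 F [ 1.3 -4.9 -0.9]
```

```bash
python3 -m handwheel '[{"linear":[0,0,0],"spin":0.006},{"linear":[0,0,0],"spin":0.012},{"linear":[0,0,0],"spin":0.016},{"linear":[0,0,0],"spin":0.016},{"linear":[0,0,0],"spin":0.016}]' >/dev/null; python3 g.py
python3 -m handwheel '[{"linear":[0,0,0],"spin":-0.17},{"linear":[0,0,-0.006],"spin":-0.18},{"linear":[0,0,-0.016],"spin":-0.18},{"linear":[0,0,-0.026],"spin":-0.35},{"linear":[0,0,-0.026],"spin":-0.50}]' >/dev/null
python3 -c "
from h import *
go(488.2,-79.2,170,2.41)"
```

```text
t 39.05 yaw 1.57 Mz 0.647 F [ 0.4 -5.6 -0.1]
t 39.67 pos [623.9  -2.1 187. ] yaw 2.072 q6 0.86 F [-0.7  0.  -3.3] M [-0.03  0.01  0.04] w 13.4 | need [-0.0023 -0.156   0.017 ] spin -0.338
```

```bash
python3 -m handwheel '[{"linear":[-0.0006,-0.040,0],"spin":-0.1},{"linear":[-0.0012,-0.080,0],"spin":-0.2},{"linear":[-0.002,-0.120,0],"spin":-0.3},{"linear":[-0.0025,-0.156,0.002],"spin":-0.338},{"linear":[-0.0025,-0.156,0.004],"spin":-0.338}]' >/dev/null
python3 -m handwheel '[{"linear":[0,0,0],"spin":0},{"linear":[0,0,0.002],"spin":0},{"linear":[0,0,0.006],"spin":0},{"linear":[0,0,0.010],"spin":0},{"linear":[0,0,0.013],"spin":0}]' >/dev/null
python3 -c "
from h import *
go(488.2,-79.2,158.5,2.41)"
```

```text
t 40.92 pos [487.3 -79.4 167.5] yaw 2.408 q6 0.31 F [-0.5  0.2 -1.7] M [-0.03 -0.03 -0.08] w 13.2 | need [-0.0005  0.0007  0.009 ] spin -0.002
```

```bash
python3 -m handwheel '[{"linear":[-0.0005,0.0007,0.003],"spin":0},{"linear":[-0.0005,0.0007,0.006],"spin":0},{"linear":[-0.0005,0.0007,0.009],"spin":0},{"linear":[-0.0005,0.0007,0.009],"spin":0},{"linear":[-0.0005,0.0007,0.009],"spin":0}]' >/dev/null
python3 -c "
from h import *
go(488.2,-79.2,158.5,2.41)"
python3 g.py && python3 -m handwheel '[{"linear":[0,0,0],"spin":0.12},{"linear":[0,0,0],"spin":0.24},{"linear":[0,0,0],"spin":0.34},{"linear":[0,0,0],"spin":0.41},{"linear":[0,0,0],"spin":0.44}]' >/dev/null && python3 g.py &&
python3 -m handwheel '[{"linear":[0,0,0],"spin":0.01},{"linear":[0,0,0],"spin":0.02},{"linear":[0,0,0],"spin":0.03},{"linear":[0,0,0],"spin":0.04},{"linear":[0,0,0],"spin":0.04}]' >/dev/null &&
python3 g.py && python3 -m handwheel '[{"linear":[0,0,0],"spin":0.01},{"linear":[0,0,0],"spin":0.02},{"linear":[0,0,0],"spin":0.03},{"linear":[0,0,0],"spin":0.04},{"linear":[0,0,0],"spin":0.04}]' >/dev/null &&
python3 g.py && python3 -m handwheel '[{"linear":[0,0,0],"spin":0.01},{"linear":[0,0,0],"spin":0.02},{"linear":[0,0,0],"spin":0.03},{"linear":[0,0,0],"spin":0.04},{"linear":[0,0,0],"spin":0.04}]' >/dev/null &&
python3 g.py && python3 -m handwheel '[{"linear":[0,0,0],"spin":0.01},{"linear":[0,0,0],"spin":0.02},{"linear":[0,0,0],"spin":0.03},{"linear":[0,0,0],"spin":0.04},{"linear":[0,0,0],"spin":0.04}]' >/dev/null &&
python3 g.py
```

```text
t 41.55 pos [488.2 -79.4 159.1] yaw 2.408 q6 0.31 F [ 0.2 -0.2 -1.7] M [-0.   -0.02 -0.02] w 13.3 | need [0.0002 0.0001 0.0006] spin -0.002
t 41.55 yaw 2.408 Mz -0.017 F [ 0.2 -0.2 -1.7]
t 42.17 yaw 1.967 Mz 0.22 F [-1.5 -3.3 -2.2]
t 42.8 yaw 1.928 Mz 0.087 F [-3.5 -3.8 -0.1]
t 43.42 yaw 1.888 Mz 0.188 F [-1.5 -4.5  0.7]
t 44.05 yaw 1.848 Mz 0.205 F [-1.2 -4.4 -0.4]
t 44.67 yaw 1.808 Mz 0.186 F [-2.1 -4.1 -0.5]
```

```bash
python3 g.py && python3 -m handwheel '[{"linear":[0,0,0],"spin":0.01},{"linear":[0,0,0],"spin":0.02},{"linear":[0,0,0],"spin":0.03},{"linear":[0,0,0],"spin":0.04},{"linear":[0,0,0],"spin":0.04}]' >/dev/null &&
python3 g.py && python3 -m handwheel '[{"linear":[0,0,0],"spin":0.01},{"linear":[0,0,0],"spin":0.02},{"linear":[0,0,0],"spin":0.03},{"linear":[0,0,0],"spin":0.04},{"linear":[0,0,0],"spin":0.04}]' >/dev/null &&
python3 g.py && python3 -m handwheel '[{"linear":[0,0,0],"spin":0.01},{"linear":[0,0,0],"spin":0.02},{"linear":[0,0,0],"spin":0.03},{"linear":[0,0,0],"spin":0.04},{"linear":[0,0,0],"spin":0.04}]' >/dev/null &&
python3 g.py && python3 -m handwheel '[{"linear":[0,0,0],"spin":0.01},{"linear":[0,0,0],"spin":0.02},{"linear":[0,0,0],"spin":0.03},{"linear":[0,0,0],"spin":0.04},{"linear":[0,0,0],"spin":0.04}]' >/dev/null &&
python3 g.py && python3 -m handwheel '[{"linear":[0,0,0],"spin":0.01},{"linear":[0,0,0],"spin":0.02},{"linear":[0,0,0],"spin":0.03},{"linear":[0,0,0],"spin":0.04},{"linear":[0,0,0],"spin":0.04}]' >/dev/null &&
python3 g.py && python3 -m handwheel '[{"linear":[0,0,0],"spin":0.01},{"linear":[0,0,0],"spin":0.02},{"linear":[0,0,0],"spin":0.03},{"linear":[0,0,0],"spin":0.04},{"linear":[0,0,0],"spin":0.04}]' >/dev/null &&
python3 g.py
```

```text
t 44.67 yaw 1.808 Mz 0.186 F [-2.1 -4.1 -0.5]
t 45.3 yaw 1.767 Mz 0.126 F [-1.4 -4.8 -0.2]
t 45.92 yaw 1.727 Mz 0.238 F [-2.4 -4.4  0.2]
t 46.55 yaw 1.688 Mz 0.204 F [-2.8 -4.9 -0.2]
t 47.17 yaw 1.647 Mz 0.149 F [-1.3 -5.3 -0.2]
t 47.8 yaw 1.607 Mz 0.233 F [-1.3 -4.7  0.4]
t 48.42 yaw 1.567 Mz 0.157 F [-2.4 -4.7  0.1]
```

```bash
python3 -m handwheel '[{"linear":[0,0,0],"spin":0.01},{"linear":[0,0,0],"spin":0.02},{"linear":[0,0,0],"spin":0.03},{"linear":[0,0,0],"spin":0.04},{"linear":[0,0,0],"spin":0.04}]' >/dev/null &&
python3 g.py && python3 -m handwheel '[{"linear":[0,0,0],"spin":0.01},{"linear":[0,0,0],"spin":0.02},{"linear":[0,0,0],"spin":0.03},{"linear":[0,0,0],"spin":0.04},{"linear":[0,0,0],"spin":0.04}]' >/dev/null &&
python3 g.py && python3 -m handwheel '[{"linear":[0,0,0],"spin":0.01},{"linear":[0,0,0],"spin":0.02},{"linear":[0,0,0],"spin":0.03},{"linear":[0,0,0],"spin":0.04},{"linear":[0,0,0],"spin":0.04}]' >/dev/null &&
python3 g.py && python3 -m handwheel '[{"linear":[0,0,0],"spin":0.01},{"linear":[0,0,0],"spin":0.02},{"linear":[0,0,0],"spin":0.03},{"linear":[0,0,0],"spin":0.04},{"linear":[0,0,0],"spin":0.04}]' >/dev/null &&
python3 g.py
```

```text
t 49.05 yaw 1.528 Mz 0.279 F [-2.2 -5.3 -0.3]
t 49.67 yaw 1.488 Mz 0.726 F [-1.1 -4.9 -0.3]
```

```bash
python3 -m handwheel '[{"linear":[0,0,0],"spin":-0.17},{"linear":[0,0,-0.006],"spin":-0.18},{"linear":[0,0,-0.016],"spin":-0.18},{"linear":[0,0,-0.026],"spin":-0.18},{"linear":[0,0,-0.030],"spin":-0.18}]' >/dev/null
python3 -c "
from h import *
go(497.8,271.5,188,1.474)"
```

```text
t 50.3 pos [488.7 -79.3 190.2] yaw 1.667 q6 1.05 F [-0.1 -0.4 -1.9] M [-0.01 -0.02  0.  ] w 13.1 | need [0.3483 0.0427 0.0022] spin 0.193
```

```bash
python3 -m handwheel '[{"linear":[0.060,0.007,0],"spin":0.04},{"linear":[0.120,0.014,0],"spin":0.08},{"linear":[0.180,0.021,0],"spin":0.12},{"linear":[0.240,0.028,0],"spin":0.16},{"linear":[0.298,0.036,0],"spin":0.193}]' >/dev/null
python3 -m handwheel '[{"linear":[0.035,0,0],"spin":0},{"linear":[0.050,0,0],"spin":0},{"linear":[0.050,0,0],"spin":0},{"linear":[0.050,0,0],"spin":0},{"linear":[0.050,0,0],"spin":0}]' >/dev/null
python3 -c "
from h import *
go(497.8,271.5,130,1.474)"
```

```text
t 51.55 pos [500.2 269.4 189.2] yaw 1.473 q6 1.93 F [ 0.2  0.7 -1.6] M [ 0.04 -0.02 -0.02] w 13.4 | need [ 0.0019 -0.0026  0.0592] spin -0.001
```

```bash
python3 -m handwheel '[{"linear":[0.002,-0.0026,0.020],"spin":0},{"linear":[0.002,-0.0026,0.040],"spin":0},{"linear":[0.002,-0.0026,0.059],"spin":0},{"linear":[0.002,-0.0026,0.059],"spin":0},{"linear":[0.002,-0.0026,0.059],"spin":0}]' >/dev/null
python3 -c "
from h import *
go(497.8,271.5,95,1.474)
b=snap('side','s4')['img'];a=snap('top','t4')['img'];w=snap('wrist','w4')['img']
o=np.zeros((400,800,3),np.uint8);o[:,:400]=cv2.resize(b[115:195,250:330],(400,400),interpolation=2);o[:,400:]=w[:,120:520];cv2.imwrite('pics/m4.png',o[:,:,::-1])"
```

```text
t 52.17 pos [497.8 272.7 130.5] yaw 1.475 q6 1.94 F [-0.2  0.1 -1.1] M [ 0.02 -0.    0.06] w 13.1 | need [-0.0012  0.0001  0.0355] spin 0.001
```

View pics/m4.png

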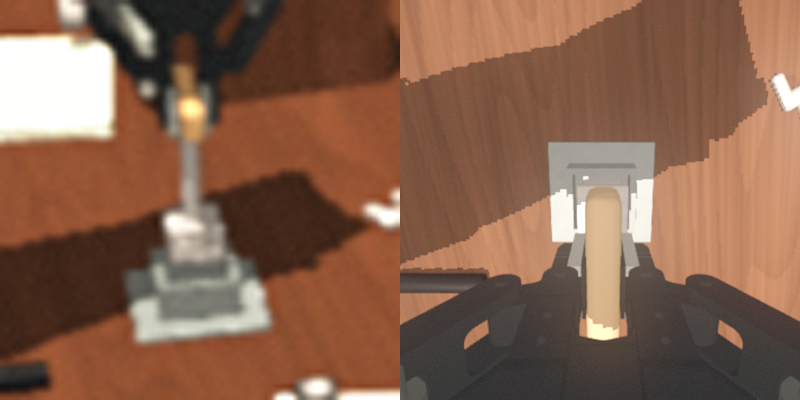

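The socket hangs centred over the box, with the bar square to the stand (bar at u≈603, box at 575–630 in the wrist half). Lowering it now.

```bash
python3 -m handwheel '[{"linear":[-0.001,0,0.010],"spin":0},{"linear":[-0.001,0,0.020],"spin":0},{"linear":[-0.001,0,0.028],"spin":0},{"linear":[-0.001,0,0.034],"spin":0},{"linear":[-0.001,0,0.034],"spin":0}]' >/dev/null
python3 -c "
from h import *
go(497.8,271.5,95,1.474)"
```

```text
t 52.95 pos [497.3 271.7  95.6] yaw 1.475 q6 1.94 F [ 0.   0.5 -2.1] M [-0.07 -0.   -0.01] w 13.2 | need [-0.0001  0.0005  0.0006] spin 0.001
```

```bash
python3 -m handwheel '[{"linear":[0,0,0.0005],"spin":0},{"linear":[0,0,0.001],"spin":0},{"linear":[0,0,0.001],"spin":0},{"linear":[0,0,0.001],"spin":0},{"linear":[0,0,0.001],"spin":0}]' >/dev/null; python3 g.py
python3 -m handwheel '[{"linear":[0,0,0],"spin":0},{"linear":[0,0,0],"spin":0},{"linear":[0,0,0],"spin":0},{"linear":[0,0,0],"spin":0},{"linear":[0,0,0],"spin":0}]' 0.6
python3 -m handwheel '[{"linear":[0,0,-0.02],"spin":0},{"linear":[0,0,-0.05],"spin":0},{"linear":[0,0,-0.09],"spin":0},{"linear":[0,0,-0.13],"spin":0},{"linear":[0,0,-0.15],"spin":0}]' 
python3 -m handwheel '[{"linear":[0,0,-0.03],"spin":0},{"linear":[0,0,-0.05],"spin":0},{"linear":[0,0,-0.05],"spin":0},{"linear":[0,0,-0.05],"spin":0},{"linear":[0,0,-0.05],"spin":0}]' |head -2
python3 -c "
from h import *
b=snap('side','s5')['img'];w=snap('wrist','w5')['img']
o=np.zeros((400,800,3),np.uint8);o[:,:400]=cv2.resize(b[115:195,250:330],(400,400),interpolation=2);o[:,400:]=w[:,120:520];cv2.imwrite('pics/m5.png',o[:,:,::-1])"
```

```text
t 53.58 yaw 1.475 Mz 0.024 F [-0.3 -0.3 -2.5]
clock: 54.2
tcp_pos: [497.5, 271.7, 95.0]
ee_rot: [3.142, -0.0, 1.475]
force: [-0.2, 0.3, -0.0]
grip_width: 51.4
finger_force: 0.0
clock: 54.82
tcp_pos: [498.3, 271.9, 249.3]
ee_rot: [3.137, -0.002, 1.475]
force: [1.1, -0.2, 0.1]
grip_width: 51.3
finger_force: 0.0
clock: 55.45
tcp_pos: [497.1, 271.6, 294.1]
```

View pics/m5.png

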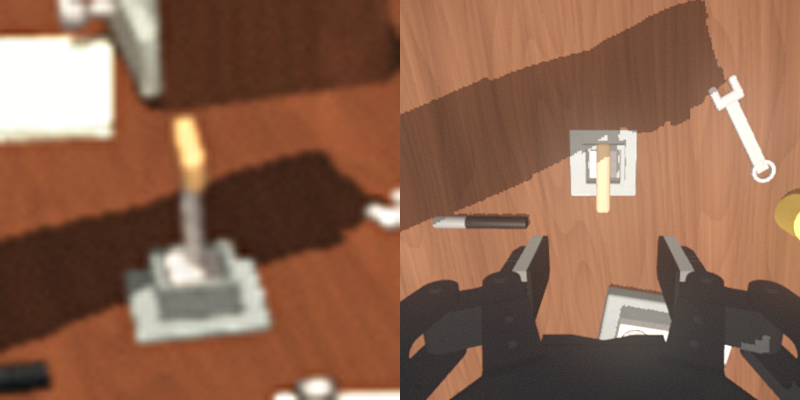

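The wrench stands upright in its box (side half: shaft at (190,230), socket inside the box), and the gripper is clear of it.

```bash
python3 -c "
from station import job_done; print(job_done())"
```

```text
the job is handed in; nothing more can be done
None
```

I tightened all four nuts crosswise in two rounds, ending at 0.54 to 0.73 N m on the wrench (slightly over the 0.7 guide on one nut), put the wrench back upright in its stand, and handed the job in at about 55 s; no verdict came back.

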